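# Reload a hub-cap magazine and close it with its follower plate

## Task

Reload the cap magazine: first stand the fallen hub cap up on the bench, closed end down, and let go of it. Then nest it and the other loose cap, in either order, mouth up into the cap already seated between the guide pins, so that each collar sits fully down and square on the one below. Finally lower the follower plate over both guide pins until it rests flat on the top cap and let go, leaving the gear and the two bearings where they are.

Things in the scene. Friction and masses are not known exactly. Their poses are not given: they have to be found in the camera images.
- magazine: cap magazine screwed to the bench: dark steel base 110 x 170 x 12 mm with a seat ring in the middle (44 mm bore, 6 mm high) and two upright guide pins 10 mm thick at y = +50 and -50 mm, with bullet noses ending 130 mm above the bench. Origin at the centre of the underside, z up, long side and pins along its y
- cap_seated: the first cap, already standing mouth up in the seat ring, closed end 12 mm above the bench: pressed-steel hub cap, a thin-walled open cup of about 220 g: flat closed end 37 mm across, conical body widening to 55 mm at 36 mm height, then a stepped-out upright collar 64 mm across from 36 to 56 mm (the rim); wall 2.5 mm. Origin at the centre of the outside of the closed end, z along the axis towards the mouth
- cap_standing: a loose cap, standing mouth up on the bench. Same as the seated one: nested, its step rests on the rim of the cap below, so that its origin is 20 mm above that cap's, with about 2 mm play all round; only the 20 mm collars then show. Origin at the centre of the closed end, z towards the mouth
- cap_fallen: an identical loose cap, fallen on its side: it rests on the edge of its closed end and of its step, the axis sloping up about 19 degrees towards the mouth. Centre of mass about 28 mm from the closed end. Origin at the centre of the closed end, z along the axis towards the mouth
- follower: follower plate, about 600 g of steel, lying flat on the bench: 72 x 134 x 8 mm with two 13 mm holes at y = +50 and -50 mm and, across its middle, a bridge handle: a bar 14 mm wide (x), 70 mm long (y), from 34 to 46 mm height, on two posts at y = +28 and -28 mm. Origin at the centre of the plate's underside, z up, long side along y; either way round fits. Laid on three nested caps its underside is 108 mm above the bench
- bevel_gear: bystander: dark steel bevel gear, 80 mm across, 30 mm high, flat on the bench. Origin at the centre of its underside
- flange_bearing: bystander: black two-bolt flange bearing, 60 x 126 mm, 34 mm high. Origin at the centre of its underside, bolt ears along y
- ball_bearing: bystander: plain ball bearing, 62 mm across, 16 mm high. Origin at the centre of its underside

How it is judged (in metres and radians):
On the way, in this order (a step that is already met when the one before it is completed fails the run):
1. the fallen cap stands on its closed end on the bench, released (angle between cap_fallen's own z axis and vertical below 0.08 rad and height (world z) of cap_fallen below 0.006 m and contact force between the fingers and cap_fallen below 0.3 N and linear speed of cap_fallen below 0.03 m/s), for 0.2 s.
2. all three caps are nested upright in the magazine, released (z of cap_seated in the frame of magazine between 0.009 and 0.015 m and horizontal distance between cap_seated and magazine below 0.006 m and angle between cap_seated's own z axis and vertical below 0.06 rad and ((z of cap_standing in the frame of magazine between 0.029 and 0.035 m and horizontal distance between each of cap_standing, cap_fallen and cap_seated below 0.006 m and angle between each of cap_standing, cap_fallen's own z axis and vertical below 0.06 rad and z of cap_fallen in the frame of magazine between 0.049 and 0.055 m) or (z of cap_fallen in the frame of magazine between 0.029 and 0.035 m and horizontal distance between each of cap_fallen, cap_standing and cap_seated below 0.006 m and angle between each of cap_fallen, cap_standing's own z axis and vertical below 0.06 rad and z of cap_standing in the frame of magazine between 0.049 and 0.055 m)) and contact force between the fingers and cap_standing below 0.3 N and contact force between the fingers and cap_fallen below 0.3 N), for 0.2 s.
At the end, for the whole second after the job is handed in: Three caps nested in the magazine, 20 mm apart in height (3 mm), within 6 mm of one axis and of the seat, upright (3 degrees); follower plate on both pins, underside 108 mm over the bench (3 mm), centred within 6 mm, flat (2 degrees), turned with the pins; all at rest (z of cap_seated in the frame of magazine between 0.009 and 0.015 m and horizontal distance between each of cap_seated, follower and magazine below 0.006 m and angle between cap_seated's own z axis and vertical below 0.06 rad and ((z of cap_standing in the frame of magazine between 0.029 and 0.035 m and horizontal distance between each of cap_standing, cap_fallen and cap_seated below 0.006 m and angle between each of cap_standing, cap_fallen's own z axis and vertical below 0.06 rad and z of cap_fallen in the frame of magazine between 0.049 and 0.055 m) or (z of cap_fallen in the frame of magazine between 0.029 and 0.035 m and horizontal distance between each of cap_fallen, cap_standing and cap_seated below 0.006 m and angle between each of cap_fallen, cap_standing's own z axis and vertical below 0.06 rad and z of cap_standing in the frame of magazine between 0.049 and 0.055 m)) and z of follower in the frame of magazine between 0.105 and 0.111 m and angle between follower's own z axis and vertical below 0.04 rad and angle between the y axis of follower and the y axis of magazine, either way round below 0.08 rad and linear speed of each of cap_standing, cap_fallen, cap_seated, follower below 0.02 m/s); the robot touches nothing.
It fails at once if the bevel gear is shifted by more than 30 mm (distance of bevel_gear from where it was at the start of the episode above 0.03 m).
It fails at once if the flange bearing is shifted by more than 30 mm (distance of flange_bearing from where it was at the start of the episode above 0.03 m).
It fails at once if the ball bearing is shifted by more than 30 mm (distance of ball_bearing from where it was at the start of the episode above 0.03 m).
It also fails if it takes over 72 s, if anything falls off the work surface, if the arm or the gripper's body presses on something with over 40 N, if the wrist force passes 120 N, or if a joint passes its speed limit or range.

## Robot

A 6-joint arm with a two-finger parallel gripper is mounted at the origin on the work surface. World frame = base frame: x ahead of the robot, y to its left, z up, the work surface at z = 0. Lengths are in mm, angles in rad, forces in N, time in s.
With the tool pointing down it reaches from about 275 to 825 mm from the base axis. Payload 5.2 kg.
Tool frame: the origin (TCP) lies at the very end of the fingers, on their centre line; the grasp point (between the pads) lies 19 mm behind it; z points along the fingers, y is the line along which they close (so a half turn about z gives the same grasp; the last joint's range is limited). The gripper opens to 93 mm and grips with 3 to 60 N. Pads are 15 mm wide; open, the fingers measure 128 mm over their backs; the gripper's body (75 mm by 188 mm) begins 65 mm behind the grasp point.
Start: joints at [-1.549, 0.259, 1.535, -0, 1.348, -0.203], TCP at [122.622, -536.161, 218.653] pointing down, gripper open.
Joint ranges: [-3.14, 3.14], [-0.91, 2.08], [0.19, 2.58], [-1.22, 4.36], [0.22, 2.71], [-3.12, 3.12]. Speed limits (rad/s): [2.57, 2.57, 3.14, 3.14, 3.14, 3.14].

## Interface

Orientations are given as [roll, pitch, yaw] about the fixed x, y, z axes, in that order (R = Rz(yaw) Ry(pitch) Rx(roll)).
In Python, from bench import robot gives the robot as it stands. The module is installed in compiled form; this text tells all that it offers. Calls block until the motion is done:
- robot.move_ptp(position, orientation): joint-space move of the TCP to a pose.
- robot.move_linear(position, ori=None, speed=150, f_stop=None): straight line of the TCP; ori=None keeps the orientation; speed is the mean speed in mm/s. With f_stop (N) it stops when the force on the tool has changed by that much, and returns True; else False.
- robot.move_j(angles): joint-space move.
- robot.move_gripper(opening): opening from 0.0 (shut) to 1.0 (fully open); the grip force is fixed at half the most; returns when the fingers have stopped.
- robot.sleep(seconds).
- robot.inverse_kinematics(position, orientation): joint angles nearest the present ones, or None.
- robot.get_image(name): name is "scene" or "top" or "wrist"; returns a dict with "img" (420x560x3 uint8, blue, green, red), "fovy" (degrees; the focal length in pixels is half the picture's height over the tangent of half this angle, whatever the lens; pixels are square), "cx", "cy" (the principal point, pixels), "k1" (the pictures are not rectified: a ray, as slopes to the right and down, at radius r is drawn at 1 + k1 r^2 times it, then the intrinsics apply), "eye" and "orientation" of the camera in the world. Camera axes: x right, y down, z forward; pixel columns grow to the right and rows downward; lengths in mm; the calibration is good to about 2 mm. A picture is of the moment at which its call begins. There is no depth.
A pose or a line that the arm cannot do raises robot.MotionError and nothing moves.
- robot.hand_in(): hands the job in; it is judged then, once.
Readings, each from a call of its own:
- robot.current_t(): time.
- robot.current_qpos(): joint angles.
- robot.current_joint_vel(): joint speeds.
- robot.current_joint_efforts(): joint torques, N m.
- robot.current_tcp_pos(): TCP position.
- robot.current_eef_rot(): TCP orientation.
- robot.current_contact_force(): force on the tool from outside, world axes, zero at the start.
- robot.current_ft_torque(): the same for the moment, N m.
- robot.current_gripper_width(): opening from 0.0 (shut) to 1.0 (fully open).
- robot.current_finger_force(): force on a finger pad.
Only numpy, scipy, OpenCV 4.12 (cv2) and the standard library are available. Lean on these libraries where they do the work, as an engineer would, in place of code of your own. Each camera call takes 0.05 s, during which the arm holds its last target. There are 200 camera calls.

## Working session

There is one attempt and no reset: what is moved stays moved. The work goes in short steps, each a Python script; the robot and the scene stay as the last script left them, time stands still between calls to the robot, and variables do not carry over. Pictures are saved under pics/ and viewed, at most 10 in all, crops included, and the job is handed in when it is done.

```bash
ls; mkdir -p pics
python3 - <<'E'
from bench import robot
import cv2
for n in ("scene","top"):
    d=robot.get_image(n); cv2.imwrite(f"pics/{n}0.png",d["img"])
    print(n,{k:v for k,v in d.items() if k!="img"})
print(robot.current_eef_rot(),robot.current_t())
E
```

```text
pics
scene {'fovy': 48.35655619229485, 'cx': 284.2083033723115, 'cy': 214.4761456796647, 'k1': -0.06781476242396793, 'eye': array([1074.63470053,  392.73365882, 1130.68434289]), 'orientation': array([-2.63190618e+00, -2.28863314e-03,  2.27279408e+00])}
top {'fovy': 49.60382773788422, 'cx': 280.7823973416275, 'cy': 206.0725271752514, 'k1': -0.07025333104474782, 'eye': array([463.36343052,  14.03373552, 958.85959399]), 'orientation': array([-2.99606164, -0.0060954 , -1.56859544])}
[-3.13997362e+00 -3.12112497e-04  2.24756974e-01] 0.1
```

View pics/scene0.png

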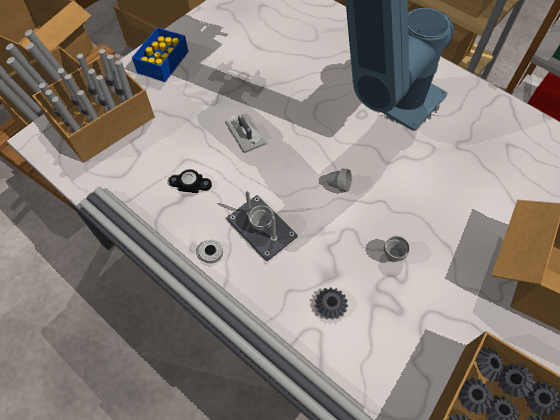

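View pics/top0.png

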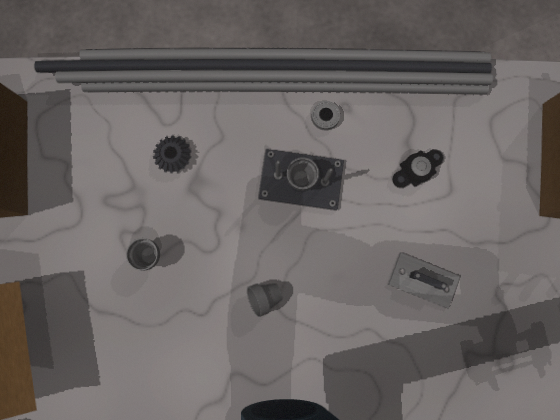

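The scene picture shows the whole bench. In the top picture (up = +x, right = -y):
- magazine ≈(302,178)
- standing cap ≈(143,255)
- fallen cap ≈(265,297), mouth to the left (+y)
- follower ≈(424,280)
- gear ≈(172,153)
- flange bearing ≈(418,168)
- ball bearing ≈(326,114)

```bash
cat > h.py <<'E'
import numpy as np, cv2
from bench import robot
from scipy.spatial.transform import Rotation as R
def cam(n,save=None):
    d=robot.get_image(n)
    if save: cv2.imwrite(save,d["img"])
    f=d["img"].shape[0]/2/np.tan(np.radians(d["fovy"])/2)
    d["K"]=np.array([[f,0,d["cx"]],[0,f,d["cy"]],[0,0,1.]])
    d["D"]=np.array([d["k1"],0,0,0.]); d["R"]=R.from_euler("xyz",d["orientation"]).as_matrix()
    return d
def rays(d,px):
    # slopes r drawn at r(1+k1 r^2): the OpenCV k1 model
    p=cv2.undistortPoints(np.array(px,float).reshape(-1,1,2),d["K"],d["D"]).reshape(-1,2)
    return np.c_[p,np.ones(len(p))]@d["R"].T
def plane(d,px,z):
    v=rays(d,px); return d["eye"]+v*((z-d["eye"][2])/v[:,2])[:,None]
def proj(d,P):
    Rc=d["R"].T; r,_=cv2.Rodrigues(Rc)
    return cv2.projectPoints(np.array(P,float).reshape(-1,1,3),r,-Rc@d["eye"],d["K"],d["D"])[0].reshape(-1,2)
def down(yaw): return [np.pi,0,yaw]
E
python3 - <<'E'
from h import *
d=cam("top")
for n,p,z in [("mag",(302,178),12),("seated rim",(303,173),68),("stand rim",(143,254),56),("fallenmouth",(255,300),32),("fallenclosed",(288,291),18),("foll",(424,280),8),("gear",(172,153),15),("fl",(418,168),17),("ball",(326,114),16)]:
    print(n,plane(d,[p],z).round(0))
w=cam("wrist","pics/w0.png"); print({k:v for k,v in w.items() if k not in("img",)}, robot.current_tcp_pos())
E
```

```text
mag [[663. -36.  12.]]
seated rim [[661. -35.  68.]]
stand rim [[499. 283.  56.]]
fallenmouth [[409.  60.  32.]]
fallenclosed [[426.  -7.  18.]]
foll [[ 448. -291.    8.]]
gear [[716. 242.  15.]]
fl [[ 685. -285.   17.]]
ball [[804. -89.  16.]]
{'fovy': 70.15932801438302, 'cx': 282.1066132052316, 'cy': 207.732084697551, 'k1': -0.04886068286259577, 'eye': array([ 204.22269962, -518.25772466,  384.59910552]), 'orientation': array([ 2.83802830e+00,  2.89451870e-04, -1.34396528e+00]), 'K': array([[299.02532366,   0.        , 282.10661321],
       [  0.        , 299.02532366, 207.7320847 ],
       [  0.        ,   0.        ,   1.        ]]), 'D': array([-0.04886068,  0.        ,  0.        ,  0.        ]), 'R': array([[ 2.24890873e-01, -9.29812822e-01, -2.91328358e-01],
       [-9.74383914e-01, -2.14692523e-01, -6.69560226e-02],
       [-2.89451866e-04,  2.98923464e-01, -9.54277045e-01]])} [ 122.60503731 -535.81294104  218.10515328]
```

Run:
```python
from h import *
import pickle
S={}
for n,p in [("foll",(390,-291,250)),("mag",(600,-36,250)),("stand",(440,283,250)),("fallen",(360,25,250))]:
    robot.move_ptp(list(p),down(0)); robot.sleep(.15)
    S[n]=cam("wrist",f"pics/v_{n}.png"); print(n,robot.current_t(),S[n]["eye"])
pickle.dump(S,open("S.pkl","wb"))
cv2.imwrite("pics/v_all.png",cv2.resize(np.vstack([np.hstack([S["foll"]["img"],S["mag"]["img"]]),np.hstack([S["stand"]["img"],S["fallen"]["img"]])]),(800,600),interpolation=cv2.INTER_AREA))
```

```text
foll 1.7667 [ 473.25876265 -293.09725893  416.30915312]
mag 3.2167 [683.35849732 -38.68781503 416.77508368]
stand 4.7583 [524.61219486 280.95587059 416.40491126]
fallen 6.0083 [444.24658049  24.73841575 416.58415958]
```

View pics/v_all.png

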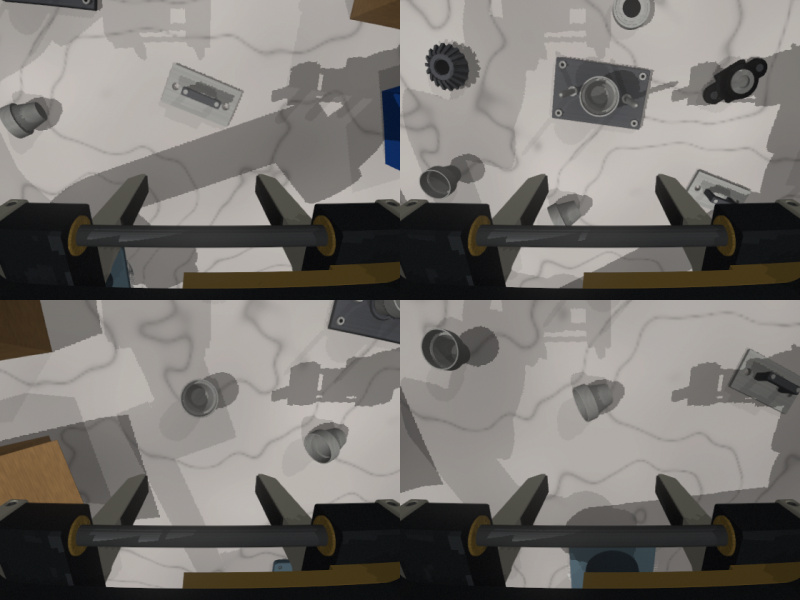

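The four wrist views (composite, scale 0.714) are clear: follower (203,95), magazine (600,92), standing cap (202,397) and fallen cap (594,400), with its mouth towards +y/-x. I'll enlarge them to pick edges.

Run:
```python
from h import *
import pickle
S=pickle.load(open("S.pkl","rb"))
q=[]
for n in("foll","mag","stand","fallen"):
    c=S[n]["img"][60:210,184:384]
    c=cv2.resize(c,(400,300),interpolation=cv2.INTER_CUBIC)
    c=cv2.convertScaleAbs(c,alpha=1.3)
    for k in range(0,200,20):
        cv2.line(c,(2*k,0),(2*k,4),(0,0,255),1); cv2.putText(c,str(184+k),(2*k,12),0,.3,(0,0,255))
        if k<150: cv2.line(c,(0,2*k),(4,2*k),(0,0,255),1); cv2.putText(c,str(60+k),(4,2*k+4),0,.3,(0,0,255))
    q.append(c)
cv2.imwrite("pics/crop.png",np.vstack([np.hstack(q[:2]),np.hstack(q[2:])]))
```

```text
(no output)
```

View pics/crop.png

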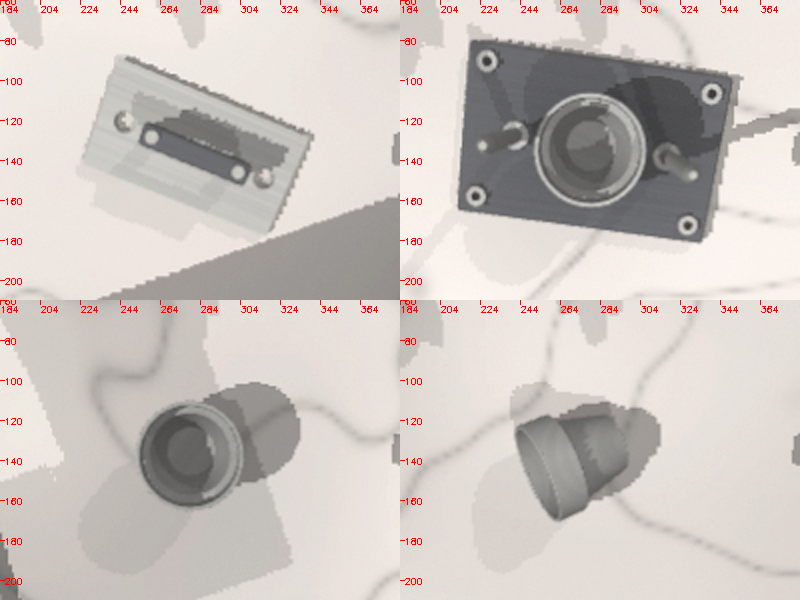

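The enlarged views show these points (full pixels):
- Magazine screws: (227,90), (340,107), (328,172), (222,158)
- Magazine pin tips: (225,133), (330,147)
- Seated rim centre: (279,134)
- Standing rim centre: (279,137)
- Follower post tops: (259,128), (303,146)
- Fallen rim ends: (242,124), (263,170)
- Fallen closed-end corners: ~(290,116), (297,144)

Run:
```python
from h import *
import pickle
S=pickle.load(open("S.pkl","rb"))
def seg(n,a,b,z):
    P=plane(S[n],[a,b],z); v=P[1]-P[0]
    print(n,z,"mid",P.mean(0).round(1),"len",np.linalg.norm(v).round(1),"ang",np.degrees(np.arctan2(v[1],v[0])).round(1))
s=plane(S["mag"],[(227.5,90.5),(340,107),(328,172.5),(222,158)],13); print("screws",s.mean(0),(s[1]-s[0]).round(1),(s[2]-s[3]).round(1))
seg("mag",(225,133),(330,147.5),128)
seg("mag",(251.5,134.5),(306.5,134.5),68); seg("mag",(279,106.5),(279,163),68)
seg("stand",(253.5,136.8),(305.5,136.8),56); seg("stand",(279,110.5),(279,163),56)
seg("foll",(259.5,128),(303,146),46); seg("foll",(246,120.5),(316,148.5),8)
seg("fallen",(242.5,124.5),(263,170),35.7); seg("fallen",(290.5,116.5),(297.5,144),17.5)
```

```text
screws [660.14458198 -35.90268117  13.        ] [ -20.1 -144.     0. ] [ -19.9 -143.8    0. ]
mag 128 mid [660. -35. 128.] len 100.5 ang -97.8
mag 68 mid [661.5 -35.6  68. ] len 62.6 ang -90.0
mag 68 mid [660.4 -35.6  68. ] len 63.0 ang 179.8
stand 56 mid [499.3 283.6  56. ] len 61.3 ang -90.0
stand 56 mid [498.7 284.2  56. ] len 60.7 ang 179.8
foll 46 mid [ 446.8 -292.6   46. ] len 56.9 ang -112.1
foll 8 mid [ 447.3 -292.5    8. ] len 100.2 ang -111.4
fallen 35.7 mid [404.   61.   35.7] len 61.7 ang -156.6
fallen 17.5 mid [424.4   8.9  17.5] len 36.1 ang -164.6
```

```bash
cat >> h.py <<'E'
A=np.radians(112); H=np.array([np.cos(A),np.sin(A),0]); N=np.array([-H[1],H[0],0.]); Z=np.array([0,0,1.])
def tilt(phi,s):
    "tool z leans phi (deg) from straight down towards H; closing line along N"
    p=np.radians(phi); z=np.sin(p)*H-np.cos(p)*Z; y=s*N
    M=np.c_[np.cross(y,z),y,z]
    return R.from_matrix(M).as_euler("xyz"), z
E
python3 - <<'E'
from h import *
c=np.array([407.7,50.8,32.5]); f=np.array([412,35,47.])
q0=robot.current_qpos(); print(np.round(q0,2))
for s in(1,-1):
  for phi in(-35,-25,-15,0,20,36,46,56):
    o,z=tilt(phi,s); p=(c if phi<=-15 else f)
    for back in(0,80):
        q=robot.inverse_kinematics(list(p+z*14-z*back*0+Z*back),list(o)); print(s,phi,back,None if q is None else np.round(q,2))
E
```

```text
[-0.24 -0.12  1.87  0.    1.39  1.33]
1 -35 0 [ 0.35  0.41  2.16 -0.93  0.8  -2.43]
1 -35 80 [ 0.35  0.24  2.09 -0.78  0.95 -2.66]
1 -25 0 [ 0.21  0.33  2.16 -0.7   0.7  -2.76]
1 -25 80 [ 0.21  0.17  2.08 -0.57  0.89 -2.95]
1 -15 0 None
1 -15 80 [ 0.07  0.13  2.06 -0.32  0.89  3.02]
1 0 0 [-0.19  0.25  2.09 -0.    0.8   2.57]
1 0 80 [-0.19  0.12  1.99 -0.    1.03  2.57]
1 20 0 [-0.41  0.36  1.99  0.28  1.06  2.18]
1 20 80 [-0.41  0.24  1.91  0.26  1.26  2.24]
1 36 0 [-0.53  0.51  1.9   0.39  1.28  2.01]
1 36 80 [-0.53  0.38  1.84  0.37  1.45  2.08]
1 46 0 [-0.58  0.61  1.83  0.43  1.41  1.95]
1 46 80 [-0.58  0.48  1.79  0.42  1.57  2.02]
1 56 0 [-0.62  0.73  1.77  0.46  1.54  1.9 ]
1 56 80 [-0.62  0.59  1.75  0.46  1.68  1.97]
-1 -35 0 [ 0.35  0.41  2.16 -0.93  0.8   0.71]
-1 -35 80 [ 0.35  0.24  2.09 -0.78  0.95  0.48]
-1 -25 0 [ 0.21  0.33  2.16 -0.7   0.7   0.38]
-1 -25 80 [ 0.21  0.17  2.08 -0.57  0.89  0.19]
-1 -15 0 [ 0.07  0.28  2.15 -0.41  0.67 -0.  ]
-1 -15 80 [ 0.07  0.13  2.06 -0.32  0.89 -0.12]
-1 0 0 [-0.19  0.25  2.09  0.    0.8  -0.57]
-1 0 80 [-0.19  0.12  1.99  0.    1.03 -0.57]
-1 20 0 [-0.41  0.36  1.99  0.28  1.06 -0.96]
-1 20 80 [-0.41  0.24  1.91  0.26  1.26 -0.9 ]
-1 36 0 [-0.53  0.51  1.9   0.39  1.28 -1.13]
-1 36 80 [-0.53  0.38  1.84  0.37  1.45 -1.06]
-1 46 0 [-0.58  0.61  1.83  0.43  1.41 -1.19]
-1 46 80 [-0.58  0.48  1.79  0.42  1.57 -1.12]
-1 56 0 [-0.62  0.73  1.77  0.46  1.54 -1.24]
-1 56 80 [-0.62  0.59  1.75  0.46  1.68 -1.17]
```

Run:
```python
from h import *
c=np.array([407.7,50.8,32.5]); f=np.array([412,35,47.])
o,z=tilt(-25,-1); g=c+z*15
robot.move_ptp(list(g-z*90),list(o)); 
print("stop",robot.move_linear(list(g),speed=120,f_stop=8), robot.current_tcp_pos(), g)
robot.move_gripper(0.0); print("w",robot.current_gripper_width()*93,robot.current_finger_force())
robot.move_linear(list(g+Z*70),speed=120)
o2,z2=tilt(46,-1); g2=f+z2*15
robot.move_ptp(list(g2+Z*60),list(o2)); print(robot.current_t(),robot.current_gripper_width()*93)
s=cam("scene"); t=cam("top")
out=[]
for d in(s,t):
    u,v=proj(d,[f+Z*50])[0].astype(int); out.append(cv2.resize(d["img"][max(v-50,0):v+50,max(u-66,0):u+66],(396,300),interpolation=cv2.INTER_CUBIC))
cv2.imwrite("pics/held.png",np.hstack(out))
```

```text
stop False [410.56609142  44.83602252  19.44050044] [410.07473381  44.92232757  18.90538319]
w 64.35804641237267 29.989547941368073
10.4417 64.34860384743396
```

View pics/held.png

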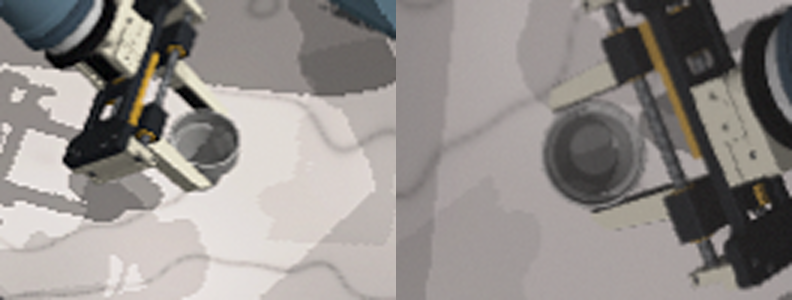

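The held cap is mouth up with its rim facing the cameras: scene crop ~(207,140), top crop ~(595,155). Next I lower it, release it, and look at it from above.

Run:
```python
from h import *
import pickle
f=np.array([412,35,46.]); o2,z2=tilt(46,-1); g2=f+z2*15
robot.move_linear(list(g2+Z*12),speed=120)
print("touch",robot.move_linear(list(g2-Z*6),speed=20,f_stop=4),robot.current_tcp_pos()-g2,robot.current_contact_force())
robot.move_gripper(1.0); robot.sleep(.2)
robot.move_linear(list(robot.current_tcp_pos()-z2*90),speed=200)
robot.move_ptp([345,35,250],down(0)); robot.sleep(.3)
d=cam("wrist"); print(robot.current_t(),d["eye"]); pickle.dump(d,open("st.pkl","wb"))
u,v=proj(d,[f+Z*10])[0].astype(int); print(u,v)
cv2.imwrite("pics/st.png",cv2.resize(d["img"][v-50:v+50,u-66:u+66],(528,400),interpolation=cv2.INTER_CUBIC))
```

```text
touch True [-0.20056896  0.48332098 -3.03495598] [ 0.75185334 -0.82590862  4.49936711]
15.8 [428.84681893  33.84174667 416.3600047 ]
280 129
```

View pics/st.png

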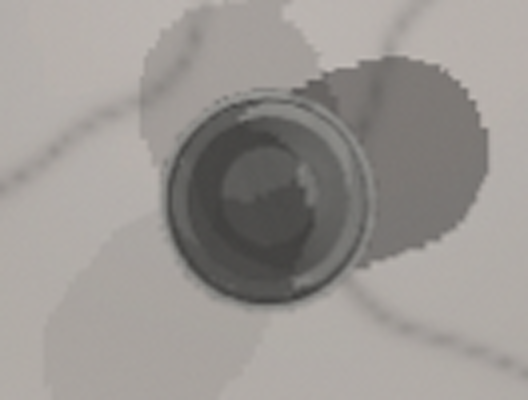

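The cap stands: its rim is a full circle, centre at full pixel ≈(281.5,128.5). Next I nest it.

```bash
cat >> h.py <<'E'
YM=np.radians(82.1); MAG=np.array([660.3,-35.5])
def nest(xy,zf):
    "pick a standing cap at xy by its collar, put it with its origin at zf"
    o=down(YM)
    robot.move_ptp([*xy,110],o); robot.move_linear([*xy,38],speed=120,f_stop=15)
    robot.move_gripper(0.); print("w",robot.current_gripper_width()*93,robot.current_finger_force(),robot.current_tcp_pos())
    robot.move_linear([*xy,200],speed=200)
    robot.move_ptp([*MAG,200],o); robot.move_linear([*MAG,zf+38+40],speed=150)
    robot.sleep(.2); f0=robot.current_contact_force()
    r=robot.move_linear([*MAG,zf+38-3],speed=25,f_stop=6)
    p=robot.current_tcp_pos(); print("touch",r,p-[*MAG,zf+38],robot.current_contact_force()-f0,robot.current_ft_torque())
E
python3 - <<'E'
from h import *
import pickle
d=pickle.load(open("st.pkl","rb")); p=plane(d,[(281.5,128.5)],56)[0]; e=plane(d,[(255.5,128.5),(307.5,128.5)],56); print(p,e[1]-e[0])
nest(p[:2],32); print(robot.current_t())
E
```

```text
[412.90054765  34.26289542  56.        ] [  0.10717221 -60.8521379    0.        ]
w 63.78150682544862 30.00098563323263 [412.79468643  34.31717753  38.22461448]
touch True [-0.02131777 -0.01513841  0.24999107] [-1.11864742  0.5453784   7.18155381] [-0.02122262 -0.02891971  0.02365395]
22.7417
```

Run:
```python
from h import *
robot.move_gripper(1.0); robot.move_linear([*MAG,200],speed=200)
nest(np.array([499.,284.]),52); print(robot.current_t())
```

```text
w 63.880754250079754 30.000813688966446 [498.77779167 284.12904501  38.34626088]
touch True [-0.01725004 -0.01201959  0.31973266] [-0.81945233 -0.89075021  6.1547287 ] [-0.06090121 -0.01879418  0.02818835]
31.5
```

Run:
```python
from h import *
import pickle
robot.move_gripper(1.0); robot.move_linear([*MAG,220],speed=200)
q=[];S=[]
for p,y in(([600,-36,270],0),([720,-36,270],np.pi)):
    robot.move_ptp(p,down(y)); robot.sleep(.2); d=cam("wrist"); S.append(d)
    u,v=proj(d,[[660,-35.5,110]])[0].astype(int); print(u,v,robot.current_tcp_pos(),robot.current_t())
    c=cv2.resize(d["img"][v-55:v+55,u-70:u+70],(560,440),interpolation=cv2.INTER_CUBIC)[:,:]; q.append(cv2.resize(c,(400,314)))
    cv2.imwrite(f"pics/m{y:.0f}.png",c)
pickle.dump(S,open("S2.pkl","wb"))
cv2.imwrite("pics/m.png",np.hstack(q))
```

```text
280 137 [600.02243632 -35.98385594 269.66769784] 34.5167
283 137 [719.95766067 -36.01032861 270.05232654] 37.3833
```

View pics/m.png

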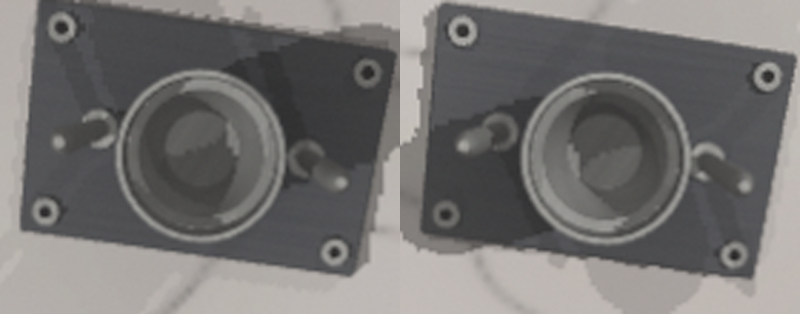

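Both views show the stack seated with a round rim, centres (201,155) and (606,158), and pin tips at (57,143)/(340,183) and (464,146)/(745,184). Averaging these two views half a turn apart cancels the camera bias.

Run:
```python
from h import *
import pickle
S=pickle.load(open("S2.pkl","rb"))
P=[(210,82),(213,82)]
T=[dict(pins=[(57,143),(340,183)],rim=[(201,155.5)],scr=[(62,28),(368,73),(334,252),(45,212)]),
   dict(pins=[(64,146),(345,184)],rim=[(206.5,158)],scr=[(62,31),(367,76),(334,255),(45,214)])]
for d,o,t in zip(S,P,T):
    for k,z in(("pins",128),("rim",108),("scr",13)):
        W=plane(d,np.array(t[k])/2.857+o,z); v=W[1]-W[0] if len(W)>1 else Z
        print(k,W.mean(0).round(1),np.linalg.norm(v).round(1),np.degrees(np.arctan2(v[1],v[0])).round(1))
```

```text
pins [659.8 -34.9 128. ] 101.1 -97.8
rim [661.  -35.4 108. ] 1.0 0.0
scr [660.  -35.8  13. ] 145.2 -97.8
pins [660.8 -34.4 128. ] 100.6 82.6
rim [659.9 -33.8 108. ] 1.0 0.0
scr [661.4 -34.8  13. ] 145.0 82.1
```

```bash
cat >> h.py <<'E'
M2=np.array([660.4,-35.0])
E
python3 - <<'E'
from h import *
F=[447.3,-292.2]; o=down(np.radians(68.2)); om=down(YM)
robot.move_ptp([*F,120],o)
print(robot.move_linear([*F,21],speed=120,f_stop=15))
robot.move_gripper(0.); print("w",robot.current_gripper_width()*93,robot.current_finger_force(),robot.current_tcp_pos(),robot.current_eef_rot())
robot.move_linear([*F,200],speed=200)
robot.move_ptp([*M2,200],om); robot.move_linear([*M2,158],speed=120); robot.sleep(.3)
f0=robot.current_contact_force()
r=robot.move_linear([*M2,127.5],speed=25,f_stop=8)
print("touch",r,robot.current_tcp_pos(),robot.current_contact_force()-f0,robot.current_ft_torque(),robot.current_t())
E
```

```text
False
w 13.661747501418699 29.999788999557495 [ 447.0463078  -292.07572986   20.96194004] [-3.14103748e+00 -8.62978775e-05  1.19038789e+00]
touch True [660.32245135 -34.99507063 128.89105973] [ 0.39462079  1.61546886 11.74853389] [-0.01485353  0.1078299  -0.00648159] 45.2917
```

Run:
```python
from h import *
robot.move_gripper(1.0); robot.sleep(.2); robot.move_linear([*M2,230],speed=150)
robot.move_ptp([590,-36,300],down(0)); robot.sleep(.2)
d=cam("wrist"); s=cam("scene"); q=[]
for x in(d,s):
    u,v=proj(x,[[660,-35,110]])[0].astype(int); q.append(cv2.resize(x["img"][v-50:v+50,u-66:u+66],(396,300),interpolation=cv2.INTER_CUBIC)); print(u,v)
cv2.imwrite("pics/end.png",np.hstack(q)); print(robot.current_t())
```

```text
280 126
259 206
49.2083
```

View pics/end.png

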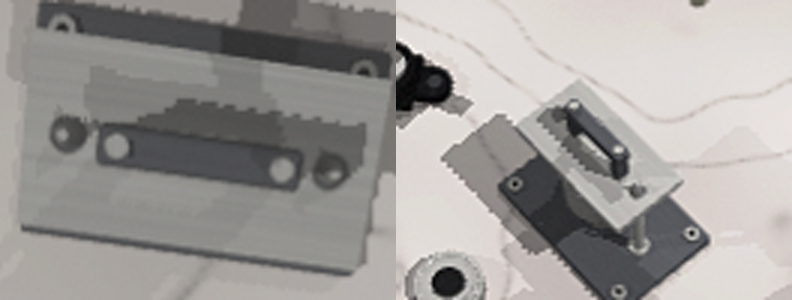

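The plate lies flat, with both pins standing through its holes at (68,133) and (331,170), and the scene view agrees.

```bash
python3 -c "
from bench import robot
print(robot.hand_in())"
```

```text
the job is handed in; nothing more can be done
None
```

I handed the job in at about 49 s of the 72 s allowed: the fallen cap was stood up and released, all three caps were nested in the magazine, and the follower plate looked flat over both pins in the last pictures; no verdict came back.

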